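Load the screened test cell and latch its gate

TASK

Stand the red reference can upright in the open chamber of the screened test cell, let go of it, then push the cell's sliding gate shut by its red handle until the spring bolt clicks down behind the gate's ridge. The gate drags, and nobody knows exactly where the catch has been clamped, so go by feel: stop pushing once it has clicked and do not crush the rubber buffer behind the catch. Leave everything else on the bench where it is.

Things in the scene. Friction and masses are not known exactly. Their poses are not given: they have to be found in the camera images.
- can_red_center (a point): Centre (half-way up) of the red can, an upright cylinder 44 mm across and 55 mm high, about 0.22 kg, with a flat black top, standing on the bench beside a blue and a grey one of the same shape.
- can_blue_center (a point): Centre of the blue can, same shape; a bystander.
- can_grey_center (a point): Centre of the grey can, same shape; a bystander.
- cell: Grey fixed metal box (test cell), 160 mm wide along its y, deck 70 mm above the bench. Origin on the bench; it reaches from x = -180 to +200 mm. The gate closes along its +x. Runners at y = +-70 to +-80 mm rise to 86 mm above the bench. A steel bridge, with the bolt's knob 153 mm above the bench (161 lifted), spans the deck at x = 109 to 128 mm, but may be clamped up to 10 mm farther either way.
- chamber (a point): Centre of the floor of the cell's open-topped chamber, 8 mm above the bench; axes as the cell's. The chamber is 95 mm (x) by 128 mm (y), its floor 62 mm below the deck; the gate's plate passes 1 mm over the deck, so the can fits under it when standing.
- gate (a joint): Travel in m of the sliding aluminium gate (plate 150 by 136 by 6 mm) along the cell's +x; starts at 0 to 0.02 (open). It drags with about 5 N. Some 28 mm before the click a ramped ridge near its leading edge starts to lift the bolt and the push rises to about 8 to 12 N; then the bolt drops behind the ridge (click) and the push falls back. The click comes between 0.158 and 0.182, as the catch is clamped.
- handle (a point): Centre of the gate's red upright handle, a tab 12 mm thick along the cell's x, 50 mm wide along its y, from 77 to 113 mm above the bench; moves with the gate. Pushing its rear (-x) face towards the cell's +x shuts the gate. Behind it lie 34 mm of flat gate plate, top 77 mm above the bench.
- bolt (a joint): Lift of the vertical brass spring bolt with black knob in the steel bridge, in m: 0 down, about 0.007 when riding on the gate's ridge; 0 again after the click.
- buffer (a joint): Compression in m of the sprung rubber buffer bar that meets the gate's leading edge at about the moment of the click; 0 when free. It pushes back with about 3.5 N for each mm, on top of the gate's drag; it counts as crushed beyond 0.006 (a push of some 26 N).
- meter: Yellow handheld meter lying flat, 190 by 90 by 40 mm; origin under its centre; a bystander.
- driver: Screwdriver lying on the bench; a bystander.
- adapters: Open blue plastic tray 140 by 100 by 45 mm; origin under its centre; a bystander.
- mug: White mug, 80 mm across, 90 mm high; origin under its centre; a bystander.

How it is judged:
By the outcome, as a careful person would: the job done as asked, in the order asked, and still so for the second after the job is handed in, with the robot touching nothing.
It also fails if it takes over 64 s, if anything falls off the work surface, if the arm or the gripper's body presses on something with over 40 N, if the wrist force passes 120 N, or if a joint passes its speed limit or range.

ROBOT

A 6-joint arm with a two-finger parallel gripper is mounted at the origin on the work surface. World frame = base frame: x ahead of the robot, y to its left, z up, the work surface at z = 0. Lengths are in mm, angles in rad, forces in N, time in s.
With the tool pointing down it reaches from about 275 to 750 mm from the base axis. Payload 10.2 kg.
Tool frame: the origin (TCP) lies between the finger pads; the fingertips stand 17 mm ahead of it and the grasp point (between the pads) lies 2 mm behind it; z points along the fingers, y is the line along which they close (so a half turn about z gives the same grasp; the last joint's range is limited). The gripper opens to 85 mm and grips with 20 to 120 N. Pads are 22 mm wide; open, the fingers measure 114 mm over their backs; the gripper's body (76 mm by 85 mm) begins 54 mm behind the grasp point. The pads swing forward as they close: fully open they stand 13 mm farther back than shut.
Start: joints at [-0.223, 0.313, 1.498, -0, 1.331, -0.223], TCP at [525.006, -0.014, 248.294] pointing down, gripper open.
Joint ranges: [-2.94, 2.94], [-0.97, 2.17], [0.19, 2.56], [-1.23, 4.37], [0.02, 3.11], [-2.88, 2.88]. Speed limits (rad/s): [2.39, 2.39, 3.01, 3.14, 3.14, 3.14].

INTERFACE

Orientations are given as a unit quaternion [w, x, y, z].
In Python, from rig import * gives the robot as it stands.
- The arm moves only by the tool step_arm, never from a script. Its argument "commands" is text: rows parted by semicolons, each of 7 numbers parted by spaces: the opening, from 0 (shut) to 1 (fully open), then the shift along the tool's x, y, z in cm, then the turn, a rotation vector about the tool's x, y, z in rad. In form: hand x y z rx ry rz; .... A call has 1 to 20 rows; each row is the pose to reach, as a shift and turn from the pose commanded when the call began, along the tool's axes at that moment; what a row does not reach only later rows make up. A row lasts 1/12 s, in which the tool goes at most 41.7 mm and 7.16 degrees, less where a joint would pass 70% of its speed; a pose out of reach is approached as far as the arm can. A call with a gripper value outside its range is refused whole. The fingers move at their own pace and stop on an object; "newtons" is the grip in N (left out, the last holds). Time passes only in rows, so rows that repeat a pose let the fingers close. It gives the time, the measured TCP pose, the force, the opening and the grip force at its end, in the units of the state.
- sense(): the state, without advancing time (a new reading comes with each control period).
- capture(name): name is "scene" or "side" or "wrist"; returns the picture (420x560x3 uint8, red, green, blue); there is no depth.
- camera_model(name): a dict with "mtx" (3x3 intrinsics, pixels), "eye" and "rotation" of the camera in the world. Camera axes: x right, y down, z forward; pixel columns grow to the right and rows downward; lengths in mm; the calibration is good to about 2 mm. A picture is of the moment at which its call begins: read the wrist's pose just before it. camera_model takes no time and is no camera call; for the wrist camera it gives the pose at the moment of the call.
- finish_job(): hands the job in; it is judged then, once.
Trained networks look in the newest picture that a camera, given by its name, has taken for a name from the list of things; names that differ only in an ending like _2 or _b are one class to them, and where a whole thing is asked for, a point or a joint stands for the part that bears it (a point fixed in the world has none). Each returns a list of dicts, best first, with "score" (0 to 1); they miss things now and then, are a little off and sometimes report something else, mostly with a low value. They report only what shows in the picture. A call takes as long as a camera call.
- search_frame(camera, label): "rect" ([centre column, centre row, width, height] in pixels, round what is visible of it).
- trace(camera, label): "mask" (420x560 bool, what is visible of it) and "rect" ([centre column, centre row, width, height] in pixels, round what is visible of it).
- spot_point(camera, label): "xy" ([column, row] in pixels: a listed point, or the origin of a listed thing).
The state is a dict: "time_s": time; "joints": joint angles; "dq": joint speeds; "tau": joint torques, N m; "eef_pos": TCP position; "ee_rot": TCP orientation; "force": force on the tool from outside, world axes, zero at the start; "wrist_torque": the same for the moment, N m; "grip_width": opening from 0.0 (shut) to 1.0 (fully open); "grip_force": force on a finger pad.
Only numpy, scipy, OpenCV 4.12 (cv2) and the standard library are available. Lean on these libraries where they do the work, as an engineer would, in place of code of your own. Each camera call takes 0.05 s, during which the arm holds its last target. There are 200 camera calls.

## Working session

There is one attempt and no reset: what is moved stays moved. The work goes in short steps, Python scripts to look and compute and a tool call to move; the robot and the scene stay as the last step left them, time stands still between calls to the robot, and variables do not carry over. Pictures are saved under pics/ and viewed, at most 10 in all, crops included, and the job is handed in when it is done.

Besides the shell and the picture viewer there is one more tool, called as name(argument=value, ...) on one line, values as JSON. step_arm: Moves the arm, as the interface text tells. Its arguments: {"type":"object","properties":{"commands":{"type":"string"},"newtons":{"type":"number"}},"required":["commands"]}

```bash
mkdir -p pics; ls; cat > h.py <<'E'
from rig import *
import numpy as np, cv2
def ray(cam,uv,z):
    m=camera_model(cam);R=np.array(m['rotation']);e=np.array(m['eye'])
    d=R@np.linalg.inv(np.array(m['mtx']))@np.array([uv[0],uv[1],1.])
    return e+d*(z-e[2])/d[2]
def proj(cam,P):
    m=camera_model(cam);R=np.array(m['rotation']);e=np.array(m['eye'])
    q=np.array(m['mtx'])@(R.T@(np.array(P,float)-e));return q[:2]/q[2]
E
python3 - <<'E'
from h import *
for c in ('scene','side'):
    im=capture(c);cv2.imwrite(f'pics/{c}0.png',cv2.cvtColor(im,4))
    m=camera_model(c);print(c,np.round(m['eye']),np.round(m['rotation'],3).tolist())
    for l,z in (('can_red_center',27.5),('can_blue_center',27.5),('can_grey_center',27.5),('cell',0),('chamber',8),('handle',95),('meter',0),('mug',0),('adapters',0)):
        for d in spot_point(c,l)[:1]: print(l,round(d['score'],2),np.round(d['xy']),np.round(ray(c,d['xy'],z)))
print(sense())
E
```

```text
pics
scene [1097. -562. 1093.] [-0.306, 0.866, 0.371, -0.136]Traceback (most recent call last):
  File "<stdin>", line 6, in <module>
  File "h.py", line 5, in ray
    d=R@np.linalg.inv(np.array(m['mtx']))@np.array([uv[0],uv[1],1.])
      ~^~~~~~~~~~~~~~~~~~~~~~~~~~~~~~~~~~
ValueError: matmul: Input operand 1 has a mismatch in its core dimension 0, with gufunc signature (n?,k),(k,m?)->(n?,m?) (size 3 is different from 4)
```

```bash
sed -i "s/R=np.array(m\['rotation'\])/R=Q(m['rotation'])/" h.py; cat >> h.py <<'E'
from scipy.spatial.transform import Rotation as Ro
def Q(q): return Ro.from_quat([q[1],q[2],q[3],q[0]]).as_matrix()
E
python3 - <<'E'
from h import *
for c in ('scene','side'):
    im=capture(c);cv2.imwrite(f'pics/{c}0.png',cv2.cvtColor(im,4))
    m=camera_model(c);print(c,np.round(m['eye']),np.round(Q(m['rotation'])[:,2],3).tolist())
    for l,z in (('can_red_center',27.5),('can_blue_center',27.5),('can_grey_center',27.5),('cell',0),('chamber',8),('handle',95),('meter',0),('mug',0),('adapters',0)):
        for d in spot_point(c,l)[:1]: print(l,round(d['score'],2),np.round(d['xy']),np.round(ray(c,d['xy'],z)))
print(sense())
E
```

```text
scene [1097. -562. 1093.] [-0.463, 0.429, -0.776]
can_red_center 0.87 [224. 299.] [ 597. -300.   28.]
can_blue_center 0.58 [186. 260.] [ 427. -303.   28.]
can_grey_center 0.68 [192. 281.] [ 493. -331.   28.]
cell 0.87 [293. 218.] [518.  40.   0.]
chamber 0.71 [300. 211.] [518.  73.   8.]
handle 0.59 [264. 218.] [511. -72.  95.]
meter 0.59 [355. 138.] [413. 465.   0.]
mug 0.83 [129. 275.] [ 336. -444.    0.]
adapters 0.97 [402. 183.] [666. 411.   0.]
side [ 272. -670.  738.] [0.218, 0.716, -0.663]
can_red_center 0.61 [382. 322.] [ 597. -296.   28.]
can_blue_center 0.59 [303. 353.] [ 416. -312.   28.]
can_grey_center 0.74 [344. 348.] [ 496. -327.   28.]
cell 0.9 [298. 232.] [525.  42.   0.]
chamber 0.94 [295. 223.] [527.  71.   8.]
handle 0.72 [306. 238.] [504. -76.  95.]
meter 0.56 [228. 160.] [409. 453.   0.]
adapters 0.21 [382. 322.] [ 611. -280.    0.]
{'time_s': 1.1, 'joints': array([-2.23388193e-01,  3.12880733e-01,  1.49771586e+00, -2.37054694e-05,
        1.33100118e+00, -2.23399763e-01]), 'dq': array([ 1.46189594e-04,  1.44012585e-03, -2.61726085e-03, -7.76077012e-05,
       -5.85665849e-05, -8.28026397e-05]), 'tau': array([ 5.58880720e-05, -4.12177420e+01, -2.59903979e+01, -1.55361358e-04,
        4.41263492e-04, -1.42506866e-05]), 'eef_pos': array([ 5.24997872e+02, -1.11106244e-02,  2.48298064e+02]), 'ee_rot': array([ 3.97042503e-06,  7.07100700e-01,  7.07112863e-01, -1.11060418e-05]), 'force': array([0.33010889, 0.31640679, 0.18195757]), 'wrist_torque': array([-0.06894157, -0.0108231 , -0.0517919 ]), 'grip_force': 0.0, 'grip_width': 1.002095844071075}
```

View pics/scene0.png

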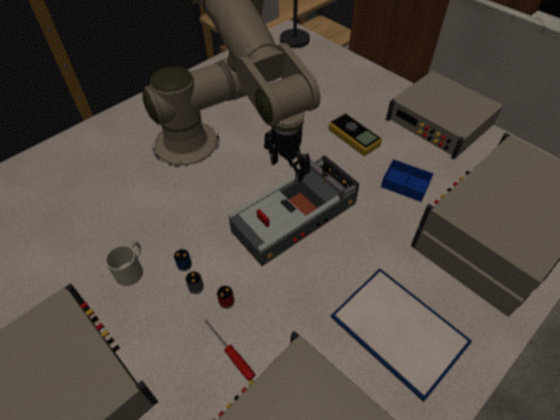

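View pics/side0.png

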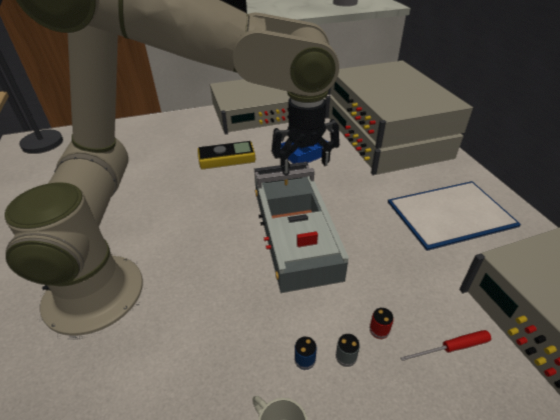

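Scene: the cell is in the middle (scene px ~293,218) with its closing axis about world +y. The red can is at scene px (224,299) and side px (382,322), and both cameras give the same position. I'll move above the red can for a close look.

step_arm(commands="1 -29.8 7.2 7 0 0 0;1 -29.8 7.2 7 0 0 0;1 -29.8 7.2 7 0 0 0;1 -29.8 7.2 7 0 0 0;1 -29.8 7.2 7 0 0 0;1 -29.8 7.2 7 0 0 0;1 -29.8 7.2 7 0 0 0;1 -29.8 7.2 7 0 0 0;1 -29.8 7.2 7 0 0 0;1 -29.8 7.2 7 0 0 0;1 -29.8 7.2 7 0 0 0;1 -29.8 7.2 7 0 0 0;1 -29.8 7.2 7 0 0 0", newtons=40)

```text
time_s: 2.18
eef_pos: [597.3, -296.9, 179.0]
ee_rot: [0.0, 0.707, 0.708, 0.0]
force: [0.7, -0.5, -0.3]
grip_width: 1.0
grip_force: 0.0
```

```bash
python3 - <<'E'
from h import *
print(sense()['eef_pos'],sense()['ee_rot'])
for c in ('wrist','scene','side'):
    im=capture(c)
    if c=='wrist': cv2.imwrite('pics/w1.png',cv2.cvtColor(im,4));print(camera_model(c)['eye'],Q(camera_model(c)['rotation'])[:,2])
    for l,z in (('can_red_center',27.5),('cell',0),('chamber',8),('handle',95)):
        for d in spot_point(c,l)[:1]: print(c,l,round(d['score'],2),np.round(d['xy']),np.round(ray(c,d['xy'],z),1))
E
```

```text
[ 597.25927084 -296.93858249  179.03631474] [3.91775247e-04 7.06617300e-01 7.07595809e-01 9.09067000e-05]
[ 596.45358807 -226.60719958  304.76110397] [ 0.00153717 -0.27860794 -0.96040369]
wrist can_red_center 0.73 [270. 197.] [ 595.6 -296.9   27.5]
wrist handle 0.19 [268. 194.] [ 594.7 -278.5   95. ]
scene can_red_center 0.63 [402. 182.] [675.3 388.8  27.5]
scene cell 0.56 [292. 219.] [518.   36.4   0. ]
scene chamber 0.78 [299. 213.] [521.1  64.6   8. ]
scene handle 0.87 [264. 217.] [505.7 -68.8  95. ]
side can_red_center 0.57 [381. 322.] [ 594.7 -295.    27.5]
side cell 0.73 [295. 234.] [515.   36.5   0. ]
side chamber 0.6 [293. 223.] [520.3  71.1   8. ]
```

View pics/w1.png

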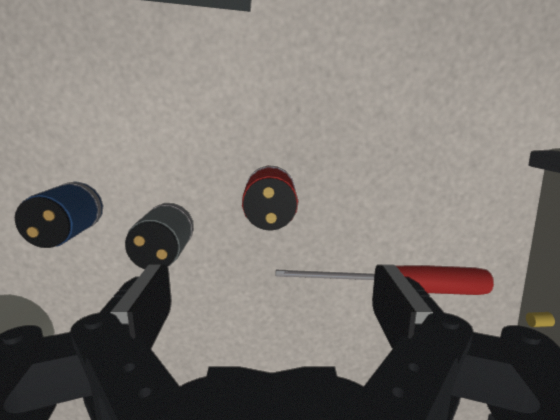

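The wrist picture shows the red can's black top at about px (270,205). The grey can is at (155,240), left of it and clear, and the screwdriver is below at row 273. I'll check the top centre before going down.

```bash
python3 - <<'E'
from h import *
print(ray('wrist',(270,204),55),ray('wrist',(270,230),55),ray('wrist',(243,204),55),ray('wrist',(297.5,204),55),proj('wrist',(597.3,-296.9,55)))
for z in(27.5,):print(ray('wrist',(275,273),8), ray('wrist',(160,240),50))
E
```

```text
[ 595.58807141 -296.08871044   55.        ] [ 595.57564108 -316.88605544   55.        ] [ 575.21841474 -296.09473424   55.        ] [ 616.33653722 -296.08257463   55.        ] [272.26772992 205.03669617]
[ 600.15667218 -377.13836375    8.        ] [ 508.26340703 -327.11382134   50.        ]
```

step_arm(commands="1 0.15 -0.13 7 0 0 0;1 0.15 -0.13 7 0 0 0;1 0.15 -0.13 10 0 0 0;1 0.15 -0.13 12 0 0 0;1 0.15 -0.13 14 0 0 0;1 0.15 -0.13 14 0 0 0;1 0.15 -0.13 14 0 0 0;0.3 0.15 -0.13 14 0 0 0;0.3 0.15 -0.13 14 0 0 0;0.3 0.15 -0.13 14 0 0 0;0.3 0.15 -0.13 14 0 0 0;0.3 0.15 -0.13 14 0 0 0;0.3 0.15 -0.13 14 0 0 0;0.3 0.15 -0.13 14 0 0 0;0.3 0.15 -0.13 14 0 0 0", newtons=40)

```text
time_s: 4.18
eef_pos: [596.1, -296.9, 39.7]
ee_rot: [0.001, 0.707, 0.707, 0.0]
force: [-2.0, 0.1, 6.6]
grip_width: 0.504
grip_force: 40.7
```

step_arm(commands="0.3 0 0 -4 0 0 0;0.3 0 0 -8 0 0 0;0.3 0 0 -12 0 0 0;0.3 0 0 -16 0 0 0;0.3 0 0 -19 0 0 0;0.3 3 -1 -19 0 0 0;0.3 7 -2 -19 0 0 0;0.3 11 -3 -19 0 0 0;0.3 15 -4 -19 0 0 0;0.3 19 -5 -19 0 0 0;0.3 23 -6.2 -19 0 0 0;0.3 26 -7 -19 0 0 0;0.3 27.7 -7.4 -19 0 0 0;0.3 27.7 -7.4 -19 0 0 0;0.3 27.7 -7.4 -19 0 0 0")

```text
time_s: 5.43
eef_pos: [521.6, -19.0, 228.5]
ee_rot: [0.0, 0.707, 0.708, -0.0]
force: [-0.4, -0.8, -2.5]
grip_width: 0.5
grip_force: 42.3
```

```bash
python3 - <<'E'
from h import *
print(sense()['eef_pos'],sense()['ee_rot'],sense()['grip_width'])
for c in ('wrist',):
    im=capture(c)
    cv2.imwrite('pics/w2.png',cv2.cvtColor(im,4));print(camera_model(c))
    for l,z in (('cell',0),('chamber',8),('handle',95),('bolt',157)):
        for d in spot_point(c,l)[:1]: print(c,l,round(d['score'],2),np.round(d['xy']),np.round(ray(c,d['xy'],z),1))
E
```

```text
[521.58366186 -18.99985056 228.50940572] [ 1.95911449e-04  7.06551067e-01  7.07662031e-01 -8.92582236e-07] 0.499762336305398
{'mtx': array([[342.36949763,   0.        , 271.25691585],
       [  0.        , 342.36949763, 208.67304295],
       [  0.        ,   0.        ,   1.        ]]), 'eye': array([521.13968964,  50.62511458, 354.161175  ]), 'rotation': array([1.40671307e-01, 9.90056231e-01, 3.12716148e-04, 3.80961102e-04])}
wrist cell 0.96 [265. 123.] [514.8  37.3   0. ]
wrist chamber 0.84 [272.  87.] [522.   70.9   8. ]Traceback (most recent call last):
  File "<stdin>", line 7, in <module>
ValueError: it knows: adapters, can_blue_center, can_grey_center, can_red_center, cell, chamber, driver, handle, meter, mug
```

View pics/w2.png

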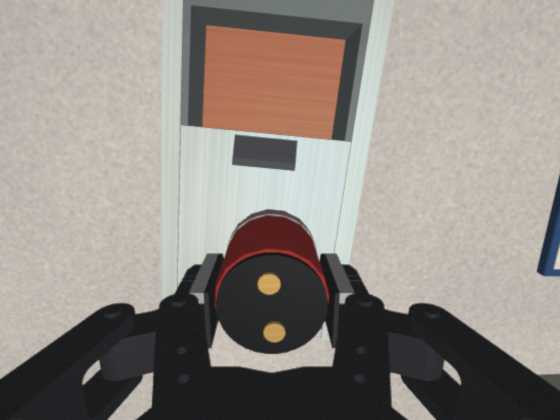

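The wrist picture shows the orange chamber floor with corners near px (207,26) and (345,38). The rim corners are near (191,8) and (361,22). The gate's leading edge is at rows 126–141, and the can is held upright.

```bash
python3 - <<'E'
from h import *
for z,ps in ((8,[(207,26),(345,38),(332,138),(203,127)]),(70,[(191,8),(361,22),(355,60),(188,80)]),(77,[(181,126),(350,142),(335,272),(178,265)]),(86,[(165,0),(393,0),(165,200),(353,270),(185,0),(371,0)])):
    print(z,[np.round(ray('wrist',p,z)[:2],1).tolist() for p in ps])
E
```

```text
8 [[463.0, 123.0], [589.3, 113.0], [581.8, 22.7], [454.3, 33.4]]
70 [[462.3, 121.9], [588.5, 112.5], [585.7, 86.3], [456.7, 72.0]]
77 [[450.4, 37.5], [584.2, 25.0], [578.1, -89.0], [438.9, -82.1]]
86 [[448.0, 122.8], [605.8, 122.7], [435.5, -20.3], [591.6, -82.7], [461.8, 122.8], [590.6, 122.7]]
```

step_arm(commands="0.3 3 0 0 0 0 2.75;0.3 6 0 0 0 0 2.75;0.3 8 0 0 0 0 2.75;0.3 9.2 0 0 0 0 2.75;0.3 9.2 0 0 0 0 2.75;0.3 9.2 0 0 0 0 2.75;0.3 9.2 0 0 0 0 2.75;0.3 9.2 0 0 0 0 2.75;0.3 9.2 0 0 0 0 2.75;0.3 9.2 0 0 0 0 2.75;0.3 9.2 0 0 0 0 2.75;0.3 9.2 0 0 0 0 2.75;0.3 9.2 0 0 0 0 2.75;0.3 9.2 0 0 0 0 2.75;0.3 9.2 0 0 0 0 2.75;0.3 9.2 0 0 0 0 2.75;0.3 9.2 0 0 0 0 2.75;0.3 9.2 0 0 0 0 2.75;0.3 9.2 0 0 0 0 2.75;0.3 9.2 0 0 0 0 2.75")

```text
time_s: 7.3
eef_pos: [522.0, 71.6, 228.1]
ee_rot: [0.0, 0.892, -0.451, -0.0]
force: [-1.3, 0.1, -3.4]
grip_width: 0.498
grip_force: 42.2
```

step_arm(commands="0.3 0 0 0 0 0 0.257;0.3 0 0 0 0 0 0.257;0.3 0 0 0 0 0 0.257;0.3 0 0 0 0 0 0.257;0.3 0 0 0 0 0 0.257")

```text
time_s: 7.72
eef_pos: [521.9, 72.1, 228.2]
ee_rot: [0.0, 0.83, -0.558, -0.0]
force: [-0.8, -1.1, -3.3]
grip_width: 0.499
grip_force: 42.2
```

```bash
python3 - <<'E'
from h import *
s=sense();print(s['eef_pos'],s['ee_rot'],s['joints'],s['force']);R=Q(s['ee_rot']);print(R.round(3))
im=capture('side');a=im[100:330,180:420];cv2.imwrite('pics/s3.png',cv2.resize(cv2.cvtColor(a,4),None,fx=2.5,fy=2.5))
print(R.T@(np.array([522.2,73,0])-s['eef_pos']))
E
```

```text
[521.85356964  72.09540664 228.18436739] [ 3.96144933e-05  8.30029825e-01 -5.57719002e-01 -5.62234039e-05] [-8.53059495e-02  3.33098596e-01  1.52378851e+00 -1.53793197e-05
  1.28484231e+00  2.66876505e+00] [-0.84700218 -1.14424348 -3.30644653]
[[ 0.378 -0.926 -0.   ]
 [-0.926 -0.378 -0.   ]
 [-0.     0.    -1.   ]]
[ -0.69538468  -0.69190264 228.18431483]
```

View pics/s3.png

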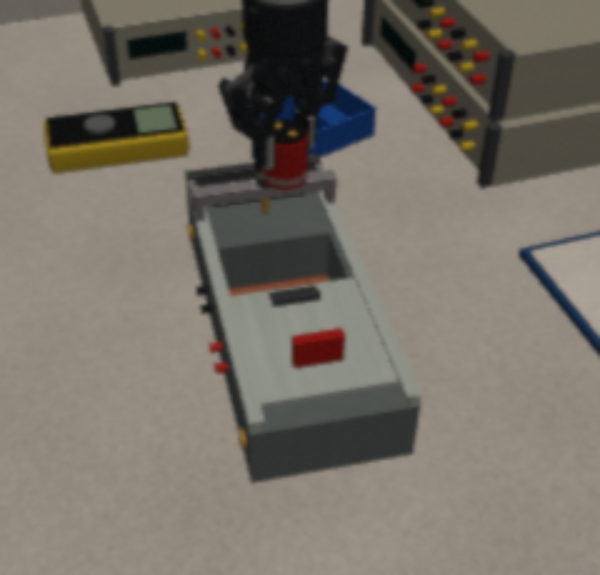

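The can hangs upright over the open chamber (crop px ~290,160), and the chamber is clear. I'll lower it.

step_arm(commands="0.3 -0.07 -0.07 4 0 0 0;0.3 -0.07 -0.07 8 0 0 0;0.3 -0.07 -0.07 10 0 0 0;0.3 -0.07 -0.07 12 0 0 0;0.3 -0.07 -0.07 14 0 0 0;0.3 -0.07 -0.07 15.5 0 0 0;0.3 -0.07 -0.07 16.5 0 0 0;0.3 -0.07 -0.07 17.2 0 0 0;0.3 -0.07 -0.07 17.6 0 0 0;0.3 -0.07 -0.07 17.8 0 0 0;0.3 -0.07 -0.07 17.9 0 0 0;0.3 -0.07 -0.07 17.9 0 0 0;0.3 -0.07 -0.07 17.9 0 0 0")

```text
time_s: 8.85
eef_pos: [522.4, 73.4, 49.9]
ee_rot: [-0.0, 0.829, -0.559, 0.0]
force: [-0.0, 0.1, -3.2]
grip_width: 0.504
grip_force: 42.1
```

step_arm(commands="0.3 0 0 0.1 0 0 0;0.3 0 0 0.2 0 0 0;0.3 0 0 0.2 0 0 0;0.3 0 0 0.2 0 0 0")

```text
time_s: 9.18
eef_pos: [522.4, 73.3, 47.7]
ee_rot: [-0.0, 0.829, -0.559, 0.0]
force: [-0.5, -0.3, 3.2]
grip_width: 0.498
grip_force: 42.5
```

step_arm(commands="0.55 0 0 0 0 0 0;0.6 0 0 0 0 0 0;0.68 0 0 0 0 0 0;0.68 0 0 0 0 0 0;0.68 0 0 0 0 0 0;0.68 0 0 0 0 0 0;0.68 0 0 -0.5 0 0 0;0.68 0 0 -1.5 0 0 0;0.68 0 0 -3 0 0 0;0.68 0 0 -5 0 0 0;0.68 0 0 -8 0 0 0;0.68 0 0 -12 0 0 0;0.68 0 0 -15 0 0 0;0.68 0 0 -15 0 0 0")

```text
time_s: 10.35
eef_pos: [524.3, 73.4, 204.4]
ee_rot: [-0.003, 0.829, -0.559, 0.005]
force: [0.4, 0.1, 1.4]
grip_width: 0.677
grip_force: 0.0
```

```bash
python3 - <<'E'
from h import *
s=sense();print(s['eef_pos'],s['force'],s['grip_width'])
for c in ('scene','side'):
    im=capture(c)
    for l,z in (('can_red_center',35.5),('handle',95)):
        for d in spot_point(c,l)[:2]: print(c,l,round(d['score'],2),np.round(d['xy']),np.round(ray(c,d['xy'],z),1))
    hsv=cv2.cvtColor(im,cv2.COLOR_RGB2HSV)
    # handle blob
    for d in trace(c,'handle')[:1]:
        print(d['score'],d['rect'],np.round(ray(c,d['rect'][:2],95),1))
    a=im[130:290,200:380] ;cv2.imwrite(f'pics/r4{c}.png',cv2.resize(cv2.cvtColor(a,4),None,fx=2.2,fy=2.2))
a=np.hstack([cv2.imread(f'pics/r4{c}.png') for c in ('scene','side')]);cv2.imwrite('pics/r4.png',a)
E
```

```text
[524.32553778  73.35566092 204.42748846] [0.43860312 0.13915726 1.41317892] 0.6767669422467207
scene can_red_center 0.66 [302. 204.] [515.9  78.1  35.5]
scene handle 0.59 [265. 222.] [521.1 -79.4  95. ]
0.91 [271.1, 216.7, 61.9, 50.6] [520.2 -54.2  95. ]
side can_red_center 0.67 [295. 216.] [524.4  68.3  35.5]
side can_red_center 0.19 [302. 154.] [647.  355.   35.5]
side handle 0.58 [307. 238.] [505.9 -75.6  95. ]
```

View pics/r4.png

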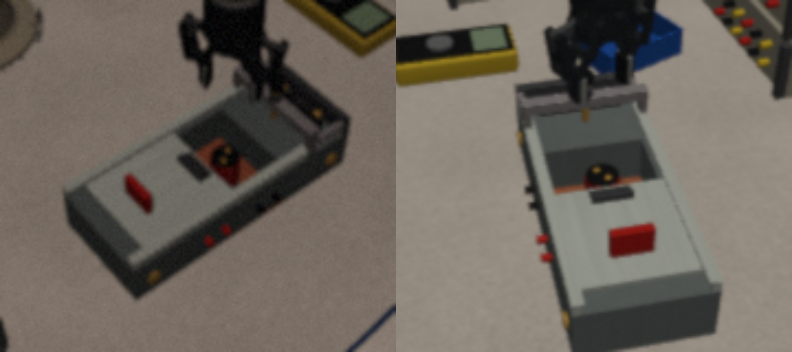

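The can stands upright in the chamber, released: black top at crop px (228,155) in scene and (600,175) in side. The handle is at about (507,-77). Next I'll close the fingers, turn back and go behind the handle.

step_arm(commands="0 0 0 -3 0 0 0;0 3 1.6 -3 0 0 -2.667;0 6 3.2 -3 0 0 -2.667;0 9 4.7 -3 0 0 -2.667;0 12 6.3 -3 0 0 -2.667;0 15 7.9 -3 0 0 -2.667;0 16.2 8.5 -3 0 0 -2.667;0 16.2 8.5 -3 0 0 -2.667;0 16.2 8.5 -3 0 0 -2.667;0 16.2 8.5 -3 0 0 -2.667;0 16.2 8.5 -3 0 0 -2.667;0 16.2 8.5 -3 0 0 -2.667;0 16.2 8.5 -3 0 0 -2.667;0 16.2 8.5 -3 0 0 -2.667;0 16.2 8.5 -3 0 0 -2.667;0 16.2 8.5 -3 0 0 -2.667;0 16.2 8.5 -3 0 0 -2.667;0 16.2 8.5 -3 0 0 -2.667;0 16.2 8.5 -3 0 0 -2.667;0 16.2 8.5 -3 0 0 -2.667")

```text
time_s: 12.42
eef_pos: [504.0, -108.6, 226.7]
ee_rot: [-0.0, 0.837, 0.547, -0.0]
force: [0.4, -0.6, 0.4]
grip_width: 0.001
grip_force: 0.0
```

```bash
python3 - <<'E'
from h import *
s=sense();R=Q(s['ee_rot']);print(s['eef_pos'],s['force'],s['grip_width'],R[:2,0],np.degrees(np.arctan2(R[1,0],R[0,0])))
im=capture('wrist');cv2.imwrite('pics/w5.png',cv2.cvtColor(im,4));
for d in spot_point('wrist','handle')[:1]: print(d['score'],d['xy'],ray('wrist',d['xy'],95))
E
```

```text
[ 503.95805578 -108.62466783  226.73109632] [ 0.35559515 -0.63435953  0.44781327] 0.0010903353311880288 [0.40065049 0.91623097] 66.38114980150823
0.68 [258.3, 164.0] [507.03899304 -76.36271657  95.        ]
```

View pics/w5.png

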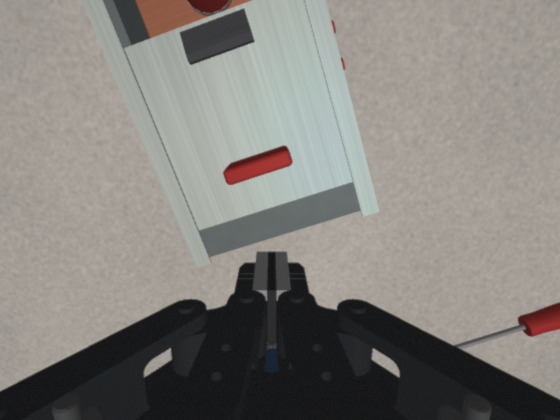

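The wrist picture shows the handle at px (258,165) with clear plate behind it, and the closed fingers are about 32 mm behind it. I'll align the yaw and go down.

step_arm(commands="0 0 0 3 0 0 -0.325;0 0 0 6 0 0 -0.325;0 0 0 9 0 0 -0.325;0 0 0 11 0 0 -0.325;0 0 0 12 0 0 -0.325;0 0 0 12.5 0 0 -0.325;0 0 0 12.5 0 0 -0.325;0 0 0 12.5 0 0 -0.325")

```text
time_s: 13.18
eef_pos: [504.6, -108.9, 103.3]
ee_rot: [0.001, 0.74, 0.673, 0.0]
force: [-0.2, 0.4, 0.5]
grip_width: -0.0
grip_force: 0.0
```

```bash
python3 - <<'E'
from h import *
s=sense();R=Q(s['ee_rot']);print(s['eef_pos'],s['force'],np.degrees(np.arctan2(R[1,0],R[0,0])))
E
```

```text
[ 504.6354338  -108.88444373  103.26147243] [-0.24526251  0.44896263  0.45706254] 84.57282241415724
```

step_arm(commands="0 0.6 0 0 0 0 0;0 1 0 0 0 0 0;0 1.3 0 0 0 0 0;0 1.6 0 0 0 0 0;0 1.9 0 0 0 0 0;0 2.3 0 0 0 0 0;0 2.8 0 0 0 0 0;0 3.4 0 0 0 0 0;0 4 0 0 0 0 0;0 4.6 0 0 0 0 0;0 5.2 0 0 0 0 0;0 5.8 0 0 0 0 0;0 6.4 0 0 0 0 0;0 7 0 0 0 0 0;0 7.6 0 0 0 0 0;0 8.2 0 0 0 0 0;0 8.8 0 0 0 0 0;0 9.4 0 0 0 0 0;0 10 0 0 0 0 0")

```text
time_s: 14.77
eef_pos: [513.7, -9.3, 102.8]
ee_rot: [0.001, 0.739, 0.673, -0.0]
force: [-1.0, -5.4, 2.9]
grip_width: 0.003
grip_force: 2.5
```

step_arm(commands="0 0.5 0 0 0 0 0;0 1 0 0 0 0 0;0 1.5 0 0 0 0 0;0 2 0 0 0 0 0;0 2.3 0 0 0 0 0;0 2.6 0 0 0 0 0")

```text
time_s: 15.27
eef_pos: [516.1, 16.9, 102.6]
ee_rot: [0.0, 0.739, 0.673, 0.0]
force: [-0.3, -5.2, 3.2]
grip_width: -0.004
grip_force: 2.4
```

step_arm(commands="0 0.2 0 0 0 0 0;0 0.4 0 0 0 0 0;0 0.6 0 0 0 0 0;0 0.8 0 0 0 0 0")

```text
time_s: 15.6
eef_pos: [516.8, 24.8, 102.4]
ee_rot: [0.0, 0.739, 0.673, 0.0]
force: [1.2, -4.9, 4.3]
grip_width: -0.003
grip_force: 2.3
```

step_arm(commands="0 0.2 0 0 0 0 0;0 0.4 0 0 0 0 0;0 0.6 0 0 0 0 0;0 0.8 0 0 0 0 0")

```text
time_s: 15.93
eef_pos: [517.5, 32.9, 102.4]
ee_rot: [0.0, 0.739, 0.673, 0.0]
force: [0.5, -4.4, 1.9]
grip_width: -0.001
grip_force: 2.3
```

step_arm(commands="0 0.2 0 0 0 0 0;0 0.4 0 0 0 0 0;0 0.6 0 0 0 0 0;0 0.8 0 0 0 0 0")

```text
time_s: 16.27
eef_pos: [518.2, 40.6, 102.3]
ee_rot: [0.0, 0.739, 0.673, -0.0]
force: [0.7, -11.3, 2.3]
grip_width: -0.003
grip_force: 5.0
```

step_arm(commands="0 0.2 0 0 0 0 0;0 0.4 0 0 0 0 0;0 0.6 0 0 0 0 0;0 0.8 0 0 0 0 0")

```text
time_s: 16.6
eef_pos: [518.9, 47.8, 102.4]
ee_rot: [0.001, 0.739, 0.673, -0.001]
force: [-1.2, -12.0, 3.6]
grip_width: -0.0
grip_force: 6.0
```

The push rose to 12 N, so the ridge is on the ramp, and I expect the click at y of about 61–69. From here I use small steps.

step_arm(commands="0 0.2 0 0 0 0 0;0 0.4 0 0 0 0 0;0 0.6 0 0 0 0 0;0 0.8 0 0 0 0 0;0 0.9 0 0 0 0 0")

```text
time_s: 17.02
eef_pos: [519.8, 57.4, 102.3]
ee_rot: [0.0, 0.739, 0.673, -0.0]
force: [1.3, -8.4, 2.5]
grip_width: 0.002
grip_force: 3.5
```

step_arm(commands="0 0.1 0 0 0 0 0;0 0.2 0 0 0 0 0")

```text
time_s: 17.18
eef_pos: [520.0, 59.3, 102.3]
ee_rot: [0.0, 0.739, 0.673, -0.0]
force: [1.4, -7.7, 3.4]
grip_width: 0.001
grip_force: 3.8
```

step_arm(commands="0 0.1 0 0 0 0 0;0 0.2 0 0 0 0 0")

```text
time_s: 17.35
eef_pos: [520.2, 61.4, 102.3]
ee_rot: [0.0, 0.739, 0.673, -0.0]
force: [2.5, -5.4, 3.0]
grip_width: -0.001
grip_force: 2.6
```

```bash
python3 - <<'E'
from h import *
print(sense()['eef_pos'],sense()['force'])
im=capture('side');a=im[120:270,220:370];cv2.imwrite('pics/c6.png',cv2.resize(cv2.cvtColor(a,4),None,fx=3.5,fy=3.5,interpolation=cv2.INTER_CUBIC))
E
```

```text
[520.19508555  61.41569933 102.33400473] [ 2.53356193 -5.37952025  2.95817467]
```

View pics/c6.png

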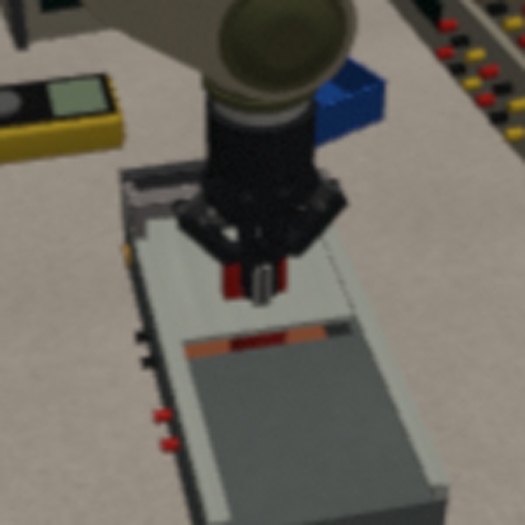

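The gripper is behind the handle (crop px 262,280) and the gate is nearly shut. The push may have fallen to 5.4 N, so I'll probe 1 mm at a time.

step_arm(commands="0 0.1 0 0 0 0 0;0 0.1 0 0 0 0 0")

```text
time_s: 17.57
eef_pos: [519.8, 63.1, 102.0]
ee_rot: [-0.001, 0.739, 0.673, -0.0]
force: [2.3, -0.8, 0.3]
grip_width: -0.001
grip_force: 0.4
```

step_arm(commands="0 0.1 0 0 0 0 0;0 0.1 0 0 0 0 0")

```text
time_s: 17.73
eef_pos: [519.8, 64.1, 102.0]
ee_rot: [-0.001, 0.739, 0.673, -0.0]
force: [0.1, -0.2, -0.7]
grip_width: 0.002
grip_force: 0.0
```

step_arm(commands="0 0.1 0 0 0 0 0;0 0.1 0 0 0 0 0")

```text
time_s: 17.9
eef_pos: [520.0, 65.0, 102.0]
ee_rot: [-0.0, 0.739, 0.673, -0.0]
force: [-0.3, 0.5, -0.5]
grip_width: -0.002
grip_force: 0.0
```

```bash
python3 - <<'E'
from h import *
im=capture('wrist');sc=capture('scene')
a=cv2.resize(sc[140:240,260:370],(440,400),interpolation=cv2.INTER_CUBIC)
b=cv2.resize(im,(360,270)); b=cv2.copyMakeBorder(b,0,130,0,0,0)
cv2.imwrite('pics/d7.png',cv2.cvtColor(np.hstack([b,a]),4));cv2.imwrite('pics/w7.png',cv2.cvtColor(im,4))
E
```

```text
(no output)
```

View pics/d7.png

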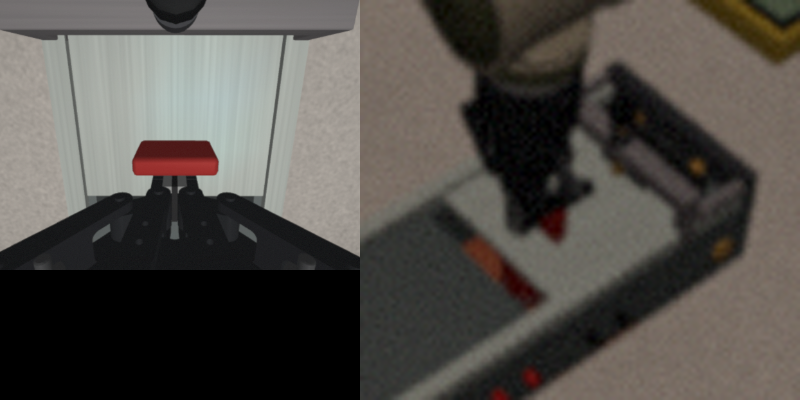

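The wrist view shows the handle at px (175,160) of the left panel, and the steel bridge with its knob beyond it. I'll measure the handle's top face.

```bash
python3 - <<'E'
from h import *
im=cv2.imread('pics/w7.png');hsv=cv2.cvtColor(im,cv2.COLOR_BGR2HSV)
m=(hsv[...,1]>130)&((hsv[...,0]<8)|(hsv[...,0]>172))
r=np.where(m[:,270])[0];print(r.min(),r.max(),im[r.min():r.max()+2:3,250,2])
p=[ray('wrist',(272,v),113)for v in (244,r.max())];print(p,sense()['eef_pos'])
E
```

```text
220 273 [ 77  76  77  77  78  76  78  78  88 115 136 157 157 154 153 153 152 142
  37]
[array([522.12374618,  88.59228047, 113.        ]), array([521.0640322 ,  77.13483277, 113.        ])] [520.1533795   64.87307627 102.16571503]
```

step_arm(commands="0 0.1 0 0 0 0 0;0 0.1 0 0 0 0 0")

```text
time_s: 18.17
eef_pos: [520.4, 65.8, 102.3]
ee_rot: [-0.0, 0.739, 0.673, 0.0]
force: [0.7, -0.5, -0.2]
grip_width: -0.001
grip_force: 0.0
```

step_arm(commands="0 0.1 0 0 0 0 0;0 0.1 0 0 0 0 0")

```text
time_s: 18.33
eef_pos: [520.4, 66.4, 102.3]
ee_rot: [0.0, 0.739, 0.673, -0.0]
force: [-0.3, -2.3, 0.0]
grip_width: 0.0
grip_force: 1.5
```

step_arm(commands="0 0.1 0 0 0 0 0;0 0.1 0 0 0 0 0")

```text
time_s: 18.5
eef_pos: [520.5, 67.4, 102.3]
ee_rot: [0.0, 0.739, 0.673, -0.0]
force: [-1.1, -3.8, 1.2]
grip_width: 0.001
grip_force: 2.2
```

step_arm(commands="0 -1 0 0 0 0 0;0 -3 0 0 0 0 0;0 -3 0 -3 0 0 0;0 -3 0 -7 0 0 0;0 -3 0 -10 0 0 0;0 -3 0 -10 0 0 0;0 -3 0 -10 0 0 0")

```text
time_s: 19.08
eef_pos: [518.3, 37.4, 203.6]
ee_rot: [0.001, 0.739, 0.673, 0.001]
force: [0.5, 0.6, -0.8]
grip_width: 0.001
grip_force: 0.0
```

```bash
python3 - <<'E'
from h import *
im=capture('wrist');cv2.imwrite('pics/w8.png',cv2.cvtColor(im,4));np.save('c8.npy',camera_model('wrist'),allow_pickle=True);print(sense()['eef_pos'])
E
```

```text
[517.59520416  37.54452779 202.0108078 ]
```

step_arm(commands="0 -4 0 0 0 0 0;0 -8 0 0 0 0 0;0 -12 0 0 0 0 0;0 -12 0 0 0 0 0;0 -12 0 0 0 0 0")

```text
time_s: 19.55
eef_pos: [505.9, -83.2, 200.7]
ee_rot: [-0.001, 0.74, 0.672, -0.0]
force: [-0.5, 0.8, 0.4]
grip_width: 0.002
grip_force: 0.0
```

```bash
python3 - <<'E'
from h import *
im=capture('wrist');cv2.imwrite('pics/w9.png',cv2.cvtColor(im,4));np.save('c9.npy',camera_model('wrist'),allow_pickle=True);print(sense()['eef_pos'])
a=cv2.imread('pics/w8.png')[:300,100:460];b=cv2.imread('pics/w9.png')[:300,100:460]
cv2.imwrite('pics/k.png',cv2.resize(np.hstack([a,b]),None,fx=1.1,fy=1.1))
E
```

```text
[506.05331146 -81.88434688 200.95544468]
```

View pics/k.png

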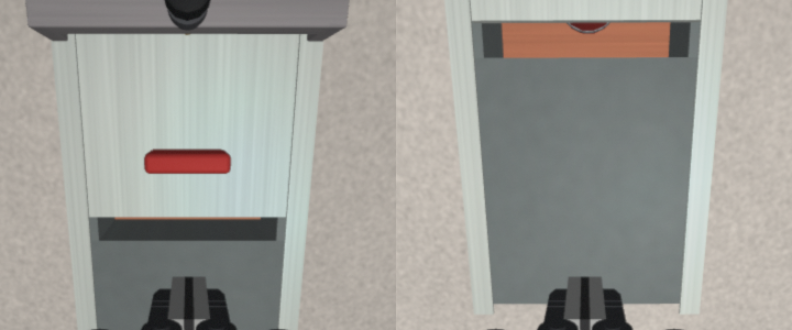

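step_arm(commands="0 4 0 -4 0 0 0;0 8 0 -4 0 0 0;0 12 0 -4 0 0 0;0 14 0 -4 0 0 0;0 14 0 -4 0 0 0;0 14 0 -4 0 0 0;0 14 0 -4 0 0 0")

```text
time_s: 20.18
eef_pos: [519.3, 58.2, 241.7]
ee_rot: [-0.0, 0.739, 0.674, -0.0]
force: [0.5, 0.6, 0.3]
grip_width: -0.002
grip_force: 0.0
```

```bash
cat > k.py <<'E'
from h import *
im=capture('wrist');print(sense()['eef_pos'])
g=im.max(2);m=(g<45).astype('uint8');n,l,st,c=cv2.connectedComponentsWithStats(m)
for i in range(1,n):
    if st[i,4]>150: print(st[i],c[i].round(1))
u=c[min((i for i in range(1,n) if st[i,4]>150 and st[i,1]<200),key=lambda i:abs(c[i][0]-272))]
for z in (150,153,157,161): print(z,ray('wrist',u,z).round(1))
x=int(u[0]);print(g[0:200:4,x])
E
python3 k.py
```

```text
[519.41640546  57.5651658  241.7919525 ]
[ 198    1  150   18 2599] [271.7   9.8]
[ 255   30   36   43 1068] [271.9  49.3]
[267 252   9  39 292] [271.2 271.9]
[    0   263   560   157 46674] [273.9 368.5]
150 [528.9 161.2 150. ]
153 [528.8 160.7 153. ]
157 [528.8 160.1 157. ]
161 [528.7 159.5 161. ]
[ 68  34  38  35  26 136 141  63  36  39  38  42  43  40  43  43  44  36
  44 199 201 200 201 201 203 204 204 204 205 205 205 206 207 207 205 206
 206 206 206 203  83 120 168 168 161 204 206 206 205 206]
```

step_arm(commands="0 4 0 0 0 0 0;0 7 0 0 0 0 0;0 7 0 0 0 0 0;0 7 0 0 0 0 0;0 7 0 0 0 0 0")

```text
time_s: 20.65
eef_pos: [526.2, 126.4, 242.0]
ee_rot: [-0.0, 0.74, 0.673, -0.0]
force: [0.5, 0.2, -0.3]
grip_width: -0.002
grip_force: 0.0
```

```bash
python3 k.py
```

```text
[526.24128923 126.11690226 242.16843237]
[ 202  101  139   11 1394] [271.2 106.5]
[256 148  30  34 210] [266.2 160.1]
[267 253   9  38 283] [271.2 272. ]
[    0   264   560   156 44970] [273.2 368.9]
[289 264  16  14 176] [295.7 270.7]
150 [532.5 198.  150. ]
153 [532.5 198.  153. ]
157 [532.5 197.9 157. ]
161 [532.5 197.9 161. ]
[182 180 182 187 183 186 185 184 182 187 186 189 189 190 184  80  79  78
  77  82  49 121 121 121 120  80  38  38  56 213  70  70  68  69  71  80
  83  42  40  48  50  49  48  48  48  46 157 219 219 218]
```

```bash
cat > k2.py <<'E'
from h import *
im=capture('wrist').max(2);np.save('v.npy',im)
print(im[95:190:2,248:296:4])
r2=ray
for v in (147.5,183):
    print(v,[ray('wrist',(271.5,v),z)[1].round(1) for z in (145,153,161)])
E
python3 k2.py
```

```text
[[120 120 120 122 121 122 121 123 122 123 123 122]
 [118 121 120 120 122 121 122 123 122 122 124 123]
 [115 116 116 117 118 117 116 117 118 117 119 104]
 [ 43  40  44  41  41  42  42  44  40  40  41  37]
 [ 38  38  37  36  36  37  37  38  38  36  38  34]
 [ 37  34  39  39  35  39  38  39  39  39  38  37]
 [ 39  36  41  36  36  36  40  38  39  37  36  37]
 [ 40  38  39  36  39  36  36  39  41  39  37  36]
 [ 40  36  40  40  38  37  39  38  40  38  37  39]
 [150 152 155 156 157 156 159 157 159 154 160 155]
 [204 208 209 213 212 212 216 214 215 210 214 211]
 [123 124 126 127 125 126 129 128 129 124 127 126]
 [ 69  70  70  70  71  71  70  70  71  70  71  69]
 [ 70  69  71  70  70  70  70  67  68  70  69  71]
 [ 68  70  69  70  69  70  69  69  70  70  69  69]
 [ 71  70  70  70  70  70  69  69  71  68  70  69]
 [ 68  69  70  69  68  69  70  68  69  69  70  68]
 [ 69  69  71  70  70  70  70  71  69  69  68  70]
 [ 70  70  69  69  68  70  68  69  69  69  68  69]
 [ 69  69  70  68  68  70  68  68  68  69  69  69]
 [ 71  71  72  72  72  71  70  71  72  72  70  71]
 [ 72  72  72  72  71  72  71
[... 774 characters left out ...]
 51  95 156]
 [149 151  45  45  47  47  51  50  51  53 113 157]
 [153 153  57  45  47  49  48  50  51  50 145 154]
 [206 203 112  44  45  49  49  49  51  48 206 206]
 [212 211 177  43  46  48  49  51  51  50 216 215]
 [212 211 210  49  43  48  47  50  50 132 216 215]
 [212 210 214 176  44  45  48  50  48 207 216 215]
 [213 209 215 216  80  44  47  51 145 210 216 215]
 [212 210 215 217 214 156  98 198 211 210 217 215]
 [213 210 215 218 217 212 216 216 212 211 216 215]
 [212 210 214 217 218 212 217 217 214 210 216 215]
 [213 209 215 217 217 212 217 216 213 211 216 216]]
147.5 [np.float64(172.7), np.float64(173.6), np.float64(174.4)]
183 [np.float64(149.5), np.float64(151.2), np.float64(152.9)]
```

step_arm(commands="0 -4 0 0 0 0 0;0 -7 0 0 0 0 0;0 -7 0 0 0 0 0;0 -7 0 0 0 0 0;0 -7 0 0 0 0 0")

```text
time_s: 21.17
eef_pos: [519.7, 57.3, 242.4]
ee_rot: [-0.0, 0.74, 0.673, 0.0]
force: [0.2, 0.3, -0.0]
grip_width: -0.001
grip_force: 0.0
```

```bash
sed -i 's/im\[95:190:2/im[14:84:2/;s/(147.5,183)/(29,72)/' k2.py; python3 k2.py
```

```text
[[ 37  34  34  35  30  31  33  32  31  31  31  30]
 [ 24  25  23  26  23  25  25  24  26  23  24  24]
 [ 54  54  55  54  56  54  56  52  54  54  55  55]
 [172 175 176 175 178 176 178 177 179 175 176 178]
 [178 181 183 182 183 182 186 184 184 181 182 182]
 [ 84  86  86  85  86  85  87  87  87  84  87  86]
 [ 66  63  64  63  64  64  66  66  65  64  64  65]
 [ 64  63  64  64  64  54  43  63  65  64  63  65]
 [ 64  62  65  62  41  37  36  34  48  63  62  64]
 [ 67  65  64  48  34  38  38  38  34  63  64  64]
 [ 64  65  63  34  38  39  39  39  39  52  63  63]
 [ 65  64  56  37  39  40  41  40  39  34  64  64]
 [ 64  62  35  38  40  41  39  41  39  39  51  63]
 [ 62  63  32  39  40  41  41  44  40  42  46  64]
 [ 89  89  34  38  39  38  40  41  42  39  43  90]
 [134 132  37  40  39  40  41  41  38  42  49 136]
 [134 123  38  37  39  42  42  41  40  42  39 138]
 [134 117  38  39  40  42  41  41  42  42  38 137]
 [138 120  35  38  40  42  42  43  44  43  38 138]
 [134 130  38  38  41  40  42  44  41  43  47 134]
 [132 130  36  39  41  41  42  44  45  45  67 132]
 [136 136  35  41  42  41  42  45  44  45  90 137]
 [137 136  37  37  41  43  44  45  46  43 118 139]
 [137 138  49  38  43  45  46  45  48  37 135 138]
 [136 136 114  30  42  44  44  47  45  35 138 139]
 [137 137 136  25  38  42  44  43  38  88 139 138]
 [135 136 137  65  25  35  39  33  27 131 139 139]
 [139 140 140 127  33  21  27  25  55 142 143 142]
 [127 127 126 127  60  55  37  52 113 127 126 126]
 [ 85  85  85  84  84  63  60  74  85  85  85  85]
 [176 179 183 184 184 181 185 184 182 179 183 182]
 [188 191 197 198 198 194 198 199 194 191 198 196]
 [189 191 197 199 199 192 199 198 193 191 198 197]
 [189 192 197 199 198 193 199 199 194 191 198 196]
 [190 192 198 200 200 193 200 199 194 192 198 197]]
29 [np.float64(173.2), np.float64(171.6), np.float64(170.0)]
72 [np.float64(149.7), np.float64(148.9), np.float64(148.1)]
```

```bash
python3 - <<'E'
from h import *
from scipy.optimize import least_squares
t=np.linspace(0,2*np.pi,181)
def f(p,out=None):
    x,y,r,h=p;P=np.array([x+r*np.cos(t),y+r*np.sin(t),h+0*t]).T
    a=np.array([proj('wrist',q) for q in P]);b=np.array([proj('wrist',q-[6.55,68.8,-.2]) for q in P])
    return np.array([a[:,1].min()-28,a[:,0].min()-252.7,a[:,0].max()-289.7,b[:,1].max()-183.2,b[:,0].min()-255.3,b[:,0].max()-288.7,b[:,1].min()-148])
print(camera_model('wrist')['eye'])
s=least_squares(f,[528,162,9,156]);print(s.x,s.fun)
for h in(153,161):
    q=least_squares(lambda p:f([*p,h]),[528,162,9]);print(h,q.x,q.fun.round(1),q.cost)
E
```

```text
[525.62111803 127.84659827 368.18509313]Traceback (most recent call last):
  File "<stdin>", line 9, in <module>
    return func(*args, **kwargs)
    result = trf(vector_fun.fun, vector_fun.jac, x0, f0, J0, lb, ub, ftol, xtol,
                 gtol, max_nfev, x_scale, loss_function, tr_solver,
                 tr_options.copy(), verbose, callback=callback_wrapped)
    return trf_no_bounds(
        fun, jac, x0, f0, J0, ftol, xtol, gtol, max_nfev, x_scale,
        loss_function, tr_solver, tr_options, verbose, callback=callback)
    J = jac(x)
    self._update_jac()
    ~~~~~~~~~~~~~~~~^^
    self.J = self.jac_wrapped(xp_copy(self.x), f0=self.f)
             ~~~~~~~~~~~~~~~~^^^^^^^^^^^^^^^^^^^^^^^^^^^^
    J, dct = approx_derivative(
             ~~~~~~~~~~~~~~~~~^
        self.fun,
        ^^^^^^^^^
    ...<2 lines>...
        **self.finite_diff_options,
        ^^^^^^^^^^^^^^^^^^^^^^^^^^^
    )
    ^
    J, _nfev = _dense_difference(fun_wrapped, x0, f0, h,
               ~~~~~~~~~~~~~~~~~^^^^^^^^^^^^^^^^^^^^^^^^
                             use_one_sided, method,
                             ^^^^^^^^^^^^^^^^^^^^^^
                             mf)
                             ^^^
    df = [f_eval - f0 for f_eval in f_evals]
                                    ^^^^^^^
    f = np.atleast_1d(self.fun(x, *self.args, **self.kwargs))
                      ~~~~~~~~^^^^^^^^^^^^^^^^^^^^^^^^^^^^^^
    return np.atleast_1d(self.fun(x))
                         ~~~~~~~~^^^
    return self.f(x, *self.args, **self.kwargs)
           ~~~~~~^^^^^^^^^^^^^^^^^^^^^^^^^^^^^^
  File "<stdin>", line 6, in f
  File "h.py", line 8, in proj
    m=camera_model(cam);R=Q(m['rotation']);e=np.array(m['eye'])
ValueError: time passes only in moves, steps and waits
```

```bash
python3 - <<'E'
from h import *
from scipy.optimize import least_squares
t=np.linspace(0,2*np.pi,721)
m=camera_model('wrist');R=Q(m['rotation']);e=np.array(m['eye']);K=np.array(m['mtx'])
def pr(P): q=(P-e)@R@K.T; return q[:,:2]/q[:,2:]
def f(p):
    x,y,r,h=p;P=np.array([x+r*np.cos(t),y+r*np.sin(t),h+0*t]).T
    a=pr(P);b=pr(P-[6.55,68.8,-.2])
    return np.array([a[:,1].min()-28,a[:,0].min()-252.7,a[:,0].max()-289.7,b[:,1].max()-183.2,b[:,0].min()-255.3,b[:,0].max()-288.7,b[:,1].min()-148])
s=least_squares(f,[528,162,9,156]);print(s.x,s.fun.round(1))
for h in(153,161):
    q=least_squares(lambda p:f([*p,h]),[528,162,9]);print(h,q.x,q.fun.round(1),q.cost)
E
```

```text
[529.22728082 162.03523826  10.98585078 148.7918814 ] [ 0.   0.3  0.7 -0.6 -0.9 -0.2  0.6]
153 [529.23556215 162.20083053  10.62118569] [-1.3  0.5  0.4 -0.1 -0.7 -0.4  1.6] 2.7543971583257396
161 [529.25054101 162.50750837   9.92682489] [-3.9  1.  -0.1  1.  -0.2 -0.9  3.8] 16.411630584201053
```

The knob height fits the lowered bolt (153 mm fits, 161 does not), so the gate has clicked shut and nothing is touching the robot.

```bash
python3 -c "
from rig import *
print(finish_job())"
```

```text
the job is handed in; nothing more can be done
None
```

The job is handed in: the red can stands upright in the chamber and the gate is shut. The push force and the knob's height both show the bolt down, and the buffer was not crushed (last push under 4 N).

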